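# Rake a press disc out from under the bamboo shelf with the lid lifter

### The job

The press disc has slid under the low bamboo shelf: take the steel lid lifter by its upright handle, reach its hooked blade in under the shelf behind the disc, and draw the disc slowly out until it lies wholly clear just in front of the shelf, all the while bearing down on the stone slab with the flat of the blade by a light, steady 5 N or so. Then let go of the lifter, leaving it standing on its flat blade on the slab. Touch the disc only with the lifter and with the blade down on the slab, do not press or knock anything hard, and leave the jars and the funnel where they are.

Things in the scene. Friction and masses are not known exactly. Their poses are not given: they have to be found in the camera images.
- slab: Fixed flat grey stone slab, 620 x 960 mm, polished (friction about 0.2), level and rigid, on which the unit, the disc, the lifter and the funnel stand. Origin: the middle of its top face, 4 to 10 mm above z = 0 (varies).
- unit: Fixed bamboo shelf unit, 360 mm wide (y), 290 mm deep (x). Origin: the middle of its front edge, at slab level; x points into the unit, y along the front edge, z up. In front is a low slatted ledge (see ledge_mid); behind it, from x = 160 mm, a cupboard 196 mm high with a bolted door (not used).
- ledge_mid (a point): Centre of the top of the unit's ledge. The ledge: five slats along y, 22 mm wide with 12 mm gaps, through which the disc can be glimpsed, undersides 26 mm and tops 36 mm above the slab, from unit x = 0 to 158 mm. Below it is empty space, open at the front, between side panels with inner faces at unit y = -170 and +170 mm.
- disc_center (a point): Centre of the loose hard press disc: pale, round, 44 mm across, 12 mm thick, about 0.12 kg (varies), lying flat on the slab under the ledge, 30 to 60 mm behind the front edge. Its centre is 6 mm above the slab.
- lifter_grip (a point): Where to grip the loose steel lid lifter (about 0.2 kg, varies): on the axis of its upright rectangular handle, 60 mm above its flat underside. The handle is 20 mm along the lifter's x, 24 mm along its y; its top is 92 mm above the underside. A foot plate 40 mm (x) by 44 mm (y), 5 mm thick, lies under it. Axes as for the lifter.
- lifter_hook (a point): Point on the lifter's underside, 130 mm ahead of the handle's axis and 30 mm to the hook's side: the middle of the hook's inner (handle-facing) edge, at slab level when the blade lies flat. Axes as for the lifter.
- lifter: The lifter. Origin on its underside below the handle's axis; x along the blade away from the handle, y to the side the hook points to, z up. Flat blade 5 mm thick, an L seen from above: a straight shank 16 mm wide (y = -8 to +8 mm) out to x = 140 mm, ending in a hook bar from x = 130 to 140 mm and y = -8 to +50 mm.
- disc: The press disc itself, origin at the centre of its underside; z up (either face may count as top).
- jar_a: Small lidded white ceramic jar, 58 mm across, 65 mm high, standing at the back of the ledge on the unit's +y side; origin at its underside. Leave alone.
- jar_b: The same kind of jar on the unit's -y side. Leave alone.
- funnel: Red plastic funnel standing mouth down on the slab, 90 mm across, 85 mm high; origin at its underside. Leave alone.

How it is judged:
By the outcome, as a careful person would: the job done as asked, in the order asked, and still so for the second after the job is handed in, with the robot touching nothing.
It also fails if it takes over 58 s, if anything falls off the work surface, if the arm or the gripper's body presses on something with over 40 N, if the wrist force passes 120 N, or if a joint passes its speed limit or range.

### The arm

A 6-joint arm with a two-finger parallel gripper is mounted at the origin on the work surface. World frame = base frame: x ahead of the robot, y to its left, z up, the work surface at z = 0. Lengths are in m, angles in rad, forces in N, time in s.
With the tool pointing down it reaches from about 0.275 to 0.825 m from the base axis. Payload 5.2 kg.
Tool frame: the origin (TCP) lies where the fingers leave the gripper's body, on its centre line; the fingertips stand 84 mm ahead of it and the grasp point (between the pads) lies 65 mm ahead of it; x points along the fingers, y is the direction in which the jaws open and shut, and the axes are right-handed (so a half turn about x gives the same grasp; the last joint's range is limited). The gripper opens to 93 mm and grips with 3 to 60 N. Pads are 15 mm wide; open, the fingers measure 128 mm over their backs; the gripper's body (75 mm by 188 mm) begins 65 mm behind the grasp point.
Start: joints at [1.076, 0.259, 1.535, -0, 1.348, -0.203], TCP at [0.158, 0.527, 0.303] pointing down, gripper open.
Joint ranges: [-3.14, 3.14], [-0.91, 2.08], [0.19, 2.58], [-1.22, 4.36], [0.22, 2.71], [-3.12, 3.12]. Speed limits (rad/s): [2.57, 2.57, 3.14, 3.14, 3.14, 3.14].

### API

Orientations are given as [roll, pitch, yaw] about the fixed x, y, z axes, in that order (R = Rz(yaw) Ry(pitch) Rx(roll)).
In Python, from station import sensors, eyes, job, nets gives the robot as it stands.
- The arm moves only by the tool apply_moves, never from a script. Its argument "deltas" is a list of rows, each a list of 3 entries, a list of its own where there are three numbers: the shift along the tool's x, y, z in cm, then the turn about the tool's x in rad, then the finger opening in cm, from 0 to 9.3. A call has 1 to 20 rows; each row is the pose to reach, as a shift and turn from the pose measured when the call began, along the tool's axes at that moment; what a row does not reach only later rows make up. A row lasts 1/8 s, in which the tool goes at most 62.5 mm and 10.7 degrees, less where a joint would pass 70% of its speed; a pose out of reach is approached as far as the arm can. A call with a gripper value outside its range is refused whole. The fingers move at their own pace and stop on an object; "grip_force" is the grip in N (left out, the last holds). Time passes only in rows, so rows that repeat a pose let the fingers close. It gives the time, the measured TCP pose, the force and the opening at its end, in the units of the state.
- sensors.get_obs(): the state, without advancing time (a new reading comes with each control period).
- eyes.get_image(name): name is "scene" or "top"; returns a dict with "image" (480x640x3 uint8, red, green, blue), "depth" (480x640 float32, m along the optical axis (not along the pixel's ray), 0 where there is no reading), "K" (3x3 intrinsics, pixels), "cam_to_world" (4x4, takes a point from camera to world coordinates). Camera axes: x right, y down, z forward; pixel columns grow to the right and rows downward; lengths in m; the calibration is good to about 2 mm. A picture is of the moment at which its call begins.
- job.sign_off(): hands the job in, once; it reports no verdict.
Trained networks look in the newest picture that a camera, given by its name, has taken for a name from the list of things; names that differ only in an ending like _2 or _b are one class to them, and where a whole thing is asked for, a point or a joint stands for the part that bears it (a point fixed in the world has none). Each returns a list of dicts, best first, with "p" (0 to 1); they miss things now and then, are a little off and sometimes report something else, mostly with a low value. They report only what shows in the picture. A call takes as long as a camera call.
- nets.search_frame(camera, label): "extent" ([left, top, right, bottom] as shares, 0 to 1, of the picture: columns of its width, rows of its height, round what is visible of it).
- nets.spot_point(camera, label): "xy" ([column, row] as shares, 0 to 1, of the picture: columns of its width, rows of its height: a listed point, or the origin of a listed thing).
The state is a dict: "clock": time; "q": joint angles; "qd": joint speeds; "tau": joint torques, N m; "ee_pos": TCP position; "tcp_rot": TCP orientation; "force": force on the tool from outside, world axes, zero at the start; "torque": the same for the moment, N m; "grip_width": finger opening in m.
Only numpy, scipy, OpenCV 4.12 (cv2) and the standard library are available. Lean on these libraries where they do the work, as an engineer would, in place of code of your own. Each camera call takes 0.05 s, during which the arm holds its last target.

## Working session

There is one attempt and no reset: what is moved stays moved. The work goes in short steps, Python scripts to look and compute and a tool call to move; the robot and the scene stay as the last step left them, time stands still between calls to the robot, and variables do not carry over. Pictures are saved under pics/ and viewed, and the job is handed in when it is done.

Besides the shell and the picture viewer there is one more tool, called after "Request:" as name(argument=value, ...) on one line, values as JSON. apply_moves: Moves the arm, as the interface text tells. Its arguments: {"type":"object","properties":{"deltas":{"type":"array"},"grip_force":{"type":"number"}},"required":["deltas"]}

```bash
ls; mkdir -p pics; python3 - <<'E'
from station import sensors, eyes, job, nets
import cv2,json
print(sensors.get_obs())
for c in ("scene","top"):
    d=eyes.get_image(c)
    cv2.imwrite(f"pics/{c}0.png",d["image"][:,:,::-1])
    print(c,d["K"].tolist(),d["cam_to_world"].round(4).tolist())
    for l in ["lifter_grip","lifter_hook","lifter","disc_center","ledge_mid","unit","slab","jar_a","funnel"]:
        try: print(l,[(round(r["p"],2),round(r["xy"][0]*640,1),round(r["xy"][1]*480,1)) for r in nets.spot_point(c,l)[:3]])
        except Exception as e: print(l,e)
E
```

```text
pics
{'clock': 0.0, 'q': array([ 1.07623553e+00,  2.59339803e-01,  1.53606719e+00, -5.06533789e-05,
        1.34801815e+00, -2.02798476e-01]), 'qd': array([ 0.00041703, -0.00086422,  0.00126759,  0.00016169, -0.00117837,
        0.00031902]), 'tau': array([-6.04100078e-04, -4.37298632e+01, -2.83990753e+01,  7.16231461e-02,
        4.13370738e-02, -1.13064712e-04]), 'ee_pos': array([0.15799883, 0.52639961, 0.30192568]), 'tcp_rot': array([-1.74665381,  1.56896317, -2.03840489]), 'force': array([-0.63685575, -0.63082979, -1.14070161]), 'torque': array([ 0.02756541, -0.05187727, -0.03477855]), 'grip_width': 0.09239686288048153}
scene [[606.2253253650522, 0.0, 313.1410140734402], [0.0, 606.2253253650522, 243.18194842316782], [0.0, 0.0, 1.0]] [[0.7466, 0.5677, -0.3467, 0.9053], [0.6652, -0.6408, 0.3832, -0.4807], [-0.0046, -0.5168, -0.8561, 0.9285], [0.0, 0.0, 0.0, 1.0]]
lifter_grip [(0.69, 243.8, 214.1), (0.6, 435.0, 240.6)]
lifter_hook [(0.66, 271.9, 172.5), (0.18, 329.9, 259.3)]
lifter [(0.68, 247.1, 232.3)]
disc_center [(0.62, 376.9, 259.6)]
ledge_mid [(0.83, 372.0, 276.5)]
unit [(0.96, 333.0, 257.7)]
slab [(0.58, 372.2, 240.7), (0.17, 244.4, 214.2)]
jar_a [(0.95, 369.3, 334.2), (0.65, 432.5, 242.0)]
funnel [(0.72, 134.4, 349.6), (0.48, 335.7, 259.6)]
top [[522.0606572302415, 0.0, 313.7819255606255], [0.0, 522.0606572302415, 233.93127706511797], [0.0, 0.0, 1.0]] [[-0.0263, -0.9984, 0.0491, 0.5315], [-0.9997, 0.0262, -0.0035, -0.1241], [0.0022, -0.0492, -0.9988, 1.1435], [0.0, 0.0, 0.0, 1.0]]
lifter_grip [(0.9, 318.6, 306.2)]
lifter_hook [(0.75, 262.5, 334.3), (0.47, 223.9, 182.6)]
lifter [(0.7, 320.1, 306.6)]
disc_center [(0.6, 264.7, 214.1)]
ledge_mid [(0.71, 283.1, 197.8), (0.69, 254.8, 225.4)]
unit [(0.74, 288.2, 236.1), (0.4, 278.8, 196.0)]
slab [(0.71, 258.9, 224.1), (0.28, 265.1, 211.1)]
jar_a [(0.85, 224.1, 183.2), (0.61, 322.4, 171.3), (0.4, 263.0, 213.3)]
funnel [(0.7, 444.4, 294.4)]
```

View pics/scene0.png

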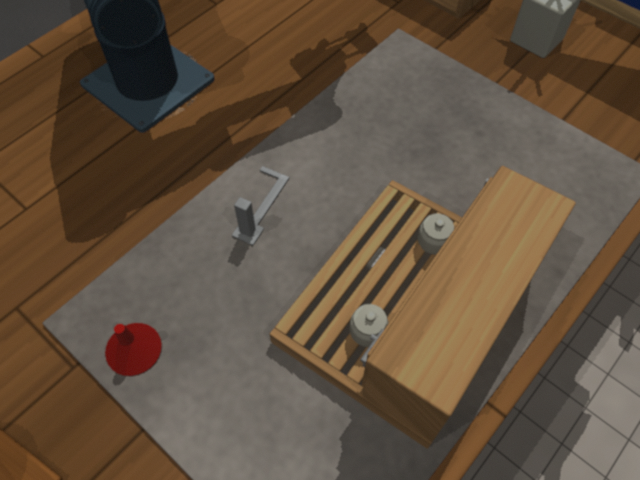

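View pics/top0.png

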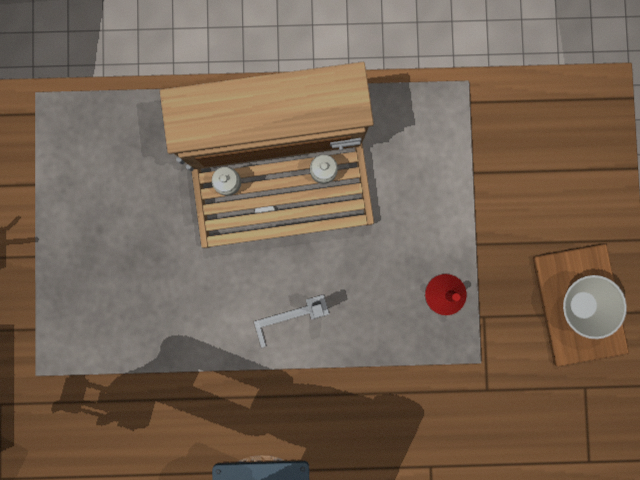

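```bash
cat > h.py <<'E'
from station import sensors, eyes, job, nets
import cv2, numpy as np
def cloud(c):
    d=eyes.get_image(c); K=d["K"]; T=d["cam_to_world"]; z=d["depth"]
    v,u=np.mgrid[:480,:640]
    p=np.stack([(u-K[0,2])/K[0,0]*z,(v-K[1,2])/K[1,1]*z,z],-1)
    return d, p@T[:3,:3].T+T[:3,3]
def onplane(d,u,v,z):
    K=d["K"];T=d["cam_to_world"]
    r=T[:3,:3]@np.array([(u-K[0,2])/K[0,0],(v-K[1,2])/K[1,1],1]); o=T[:3,3]
    return (o+r*(z-o[2])/r[2])
E
python3 - <<'E'
from h import *
np.set_printoptions(precision=4,suppress=True)
for c in ("top","scene"):
    d,P=cloud(c); np.savez(f"{c}.npz",im=d["image"],P=P,K=d["K"],T=d["cam_to_world"],z=d["depth"])
    im=d["image"]
    if c=="top": s=np.s_[255:285,380:420]; s2=np.s_[270:290,130:180]
    else: s=np.s_[120:160,350:400]; s2=np.s_[290:320,200:240]
    for q in (s,s2): print(c,"slab z",np.median(P[q][...,2]),P[q][...,2].std())
    crops={"top":[(190,260,170,380),(285,355,240,340)],"scene":[(180,340,270,460),(160,250,220,300)]}[c]
    for i,(a,b,l,r) in enumerate(crops):
        k=min(800//(r-l),600//(b-a)); cv2.imwrite(f"pics/{c}_c{i}.png",cv2.resize(im[a:b,l:r,::-1],None,fx=k,fy=k,interpolation=cv2.INTER_NEAREST)); print(c,i,k)
E
```

```text
top slab z 0.0077738420059844104 0.056753034334612866
top slab z 0.007599347519109068 0.06215524564730757
top 0 3
top 1 8
scene slab z 0.009767167984187863 0.06482406184628162
scene slab z 0.00959312206303431 0.06483749619714302
scene 0 3
scene 1 6
```

View pics/top_c0.png

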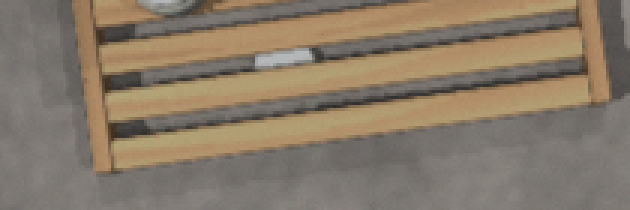

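View pics/scene_c0.png

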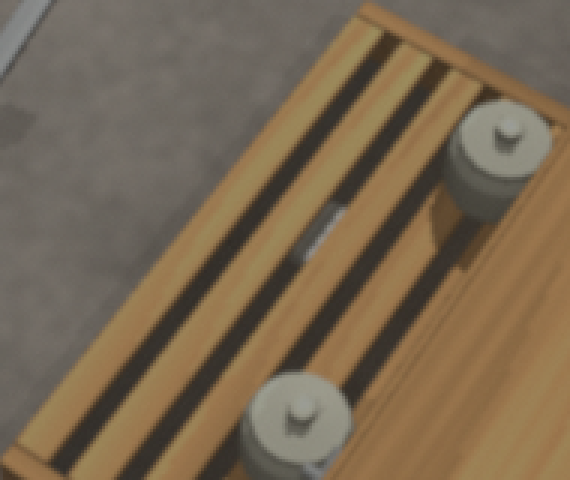

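View pics/top_c1.png

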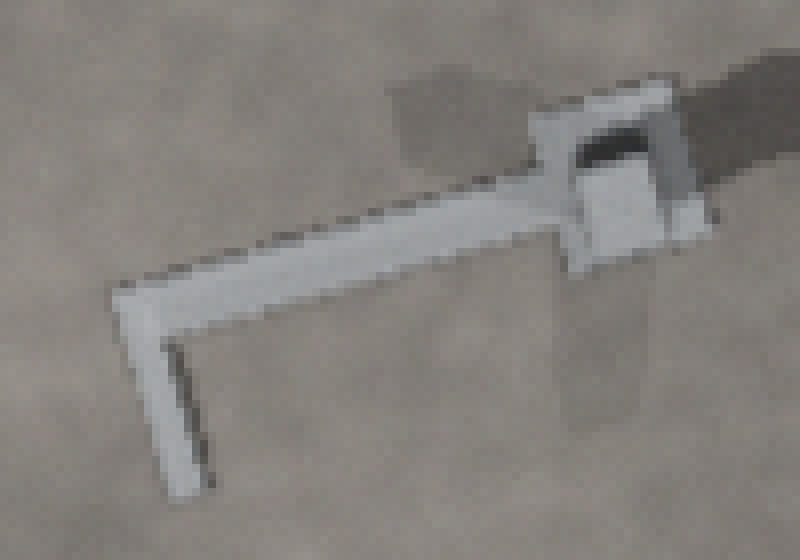

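View pics/scene_c1.png

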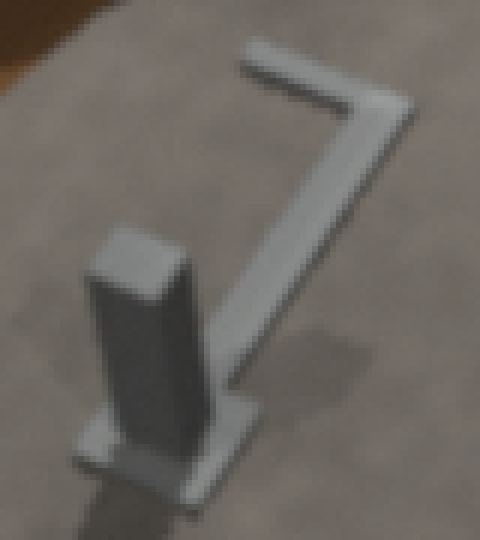

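```bash
cat > fit.py <<'E'
import numpy as np
def fit2d(A,B):
    A=np.array(A)/1000;B=np.array(B);a=A-A.mean(0);b=B-B.mean(0)
    th=np.arctan2((a[:,0]*b[:,1]-a[:,1]*b[:,0]).sum(),(a*b).sum())
    R=np.array([[np.cos(th),-np.sin(th)],[np.sin(th),np.cos(th)]]);t=B.mean(0)-R@A.mean(0)
    return R,t,th,(B-(A@R.T+t))
E
python3 - <<'E'
from h import *; from fit import *
np.set_printoptions(precision=4,suppress=True)
L=lambda c:(lambda f:dict(K=f["K"],cam_to_world=f["T"],P=f["P"],im=f["im"]))(np.load(c+".npz"))
t=L("top");s=L("scene"); z0=.0082
W=lambda d,sc,ox,oy,pts,z:[onplane(d,x/sc+ox-.5,y/sc+oy-.5,z)[:2] for x,y in pts]
A=[(140,-8),(140,50),(130,50),(130,8),(20,-22),(-20,-22),(-20,22),(20,22)]
B=W(t,8,240,285,[(113,287),(171,497),(203,490),(160,343),(531,113),(675,80),(715,225),(572,272)],z0+.005)
A2=[(10,12),(-10,12),(10,-12),(-10,-12)]
B2=W(t,8,240,285,[(590,262),(665,245),(578,170),(652,150)],z0+.092)
for a,b in((A,B),(A2,B2),(A+A2,B+B2)):
    R,tt,th,e=fit2d(a,b);print("lifter top",tt,th,np.abs(e).max())
As=[(140,-8),(140,50),(-20,22),(-20,-22)]
# scene
Bs=W(s,6,220,160,[(412,103),(250,38),(72,455),(190,503)],z0+.005)
print(W(s,6,220,160,[(90,272),(125,225),(190,260),(155,300)],z0+.092))
for o in ([(140,-8),(140,50),(-20,22),(-20,-22)],):
    R,tt,th,e=fit2d(o,Bs);print("lifter scene",tt,th,e)
# unit
Bu=W(t,3,170,190,[(95,170),(607,100)],z0+.036)
R,tt,th,e=fit2d([(0,180),(0,-180)],Bu);print("unit top",tt,th,e)
Bu=W(s,3,270,180,[(360,3),(3,455)],z0+.036);print(Bu,"Scene corners",[R.T@(b-tt) for b in Bu])
U=lambda p:R.T@(np.array(p)-tt)
for d,n in((t,"top"),(s,"scene")):
    P=d["P"];uu=(P[...,:2]-tt)@R
    m=(uu[...,0]>0)&(uu[...,0]<.12)&(np.abs(uu[...,1])<.165)&(P[...,2]>.0145)&(P[...,2]<.026)&(d["im"].min(-1)>90)
    q=uu[m];v,u=np.nonzero(m);print(n,m.sum(),q.min(0) if len(q) else 0,q.max(0) if len(q) else 0,P[m][:,2].mean() if len(q) else 0)
    if n=="top":
        mm=(uu[...,0]>0)&(uu[...,0]<.12)
        print(d["im"][207:215,252:280].min(-1))
        print((1000*P[207:215,252:280,2]).round())
E
```

```text
lifter top [ 0.4311 -0.1314] 1.8226279240567078 0.0019497668137827273
lifter top [ 0.4307 -0.1305] 1.721792939628985 0.0011924131401032378
lifter top [ 0.4309 -0.1311] 1.820924615465982 0.0026513724242465952
[array([ 0.4226, -0.141 ]), array([ 0.4185, -0.1234]), array([ 0.4405, -0.1198]), array([ 0.4427, -0.1357])]
lifter scene [ 0.4291 -0.1303] 1.8274671134320168 [[ 0.0003  0.0001]
 [ 0.0001 -0.0004]
 [ 0.0021  0.    ]
 [-0.0025  0.0003]]
unit top [ 0.5859 -0.0708] 0.10987309740171348 [[-0.0002  0.0015]
 [ 0.0002 -0.0015]]
[array([0.5625, 0.1063]), array([ 0.6043, -0.2495])] Scene corners [array([-0.0038,  0.1786]), array([-0.0013, -0.1797])]
top 100 [ 0.0572 -0.0545] [0.1005 0.0625] 0.01900606426995078
[[105  98  92  82  88 103 104 106 119 144 149 150 153 155 157 163 176 180
  180 180 179 131  77  62  62  83 105 109]
 [ 83  82  86 119 144 156 156 155 164 177 180 182 179 181 181 180 179 181
  181 180 180 164 100  60  56  57  91  86]
 [ 90  87  85 155 177 178 180 179 181 182 180 180 180 180 181 180 180 179
  178 174 169 171 118  63  51  51  67  61]
 [107  98  84 162 178 183 179 181 1
[... 1313 characters left out ...]
  17.   22.
    18.   19.   16.   19.   39.   43.   44.   41.   44.   44.   47.   45.
    41.   44.   47.   40.]
 [   7.    7.    2.   17.   18.   18.   19.   20.   18.   42.   41.   41.
    44.   44.   42.   44.   40.   45.   45.   43.   45.   43.   43.   43.
    45.   44.   46.   45.]
 [1143.    8.   40.   41.   42.   47.   44.   45.   46.   39.   42.   43.
    42.   42.   40.   40.   41.   42.   43.   41.   42.   43.   42.   44.
    44.   44.   42.   46.]
 [  38.   44.   43.   42.   45.   43.   44.   42.   37.   42.   44.   45.
    42.   44.   45.   45.   46.   48.   45.   44.   42.   41.   40.   44.
    48.   46.   44.   45.]]
scene 54 [0.0569 0.0209] [0.0622 0.0625] 0.021569010485248865
```

```bash
cat > mv.py <<'E'
from station import sensors
import numpy as np
from scipy.spatial.transform import Rotation as Ro
np.set_printoptions(precision=4,suppress=True)
TH=.110; U0=np.array([.5865,-.0706])  # unit
RU=np.array([[np.cos(TH),-np.sin(TH)],[np.sin(TH),np.cos(TH)]])
def st():
    o=sensors.get_obs();R=Ro.from_euler('xyz',o["tcp_rot"]).as_matrix();return o,R
def show():
    o,R=st();print("t",round(o["clock"],2),"pos",o["ee_pos"],"jaw yaw",np.arctan2(R[1,1],R[0,1]),"ux",R[:,0],"F",o["force"],"T",o["torque"],"w",o["grip_width"],"q",o["q"],"\n unit",RU.T@(o["ee_pos"][:2]-U0))
def delta(pos,jaw):
    o,R=st();d=R.T@(np.array(pos)-o["ee_pos"])*100
    a=np.arctan2(R[1,1],R[0,1]);t=-(jaw-a);t=(t+np.pi/2)%np.pi-np.pi/2
    print("delta cm",d,"turn",t,"(or ±pi)")
E
python3 -c "
from mv import *
show(); delta([.430,-.1308,.20],1.824+np.pi/2); delta([.430,-.1308,.1327],1.824)"
```

```text
t 1.1 pos [0.1582 0.5268 0.3028] jaw yaw 1.279042054625688 ux [ 0.  0. -1.] F [-0.326   0.0972  0.6042] T [-0.0466 -0.0552  0.0116] w 0.09277199994752858 q [ 1.0762  0.2586  1.535  -0.      1.348  -0.2028] 
 unit [-0.3601  0.6408]
delta cm [ 10.2755 -55.162   44.9453] turn 1.0258383814205847 (or ±pi)
delta cm [ 17.0055 -55.1623  44.9452] turn -0.5449579453743121 (or ±pi)
```

Request:
apply_moves(deltas=[[[0, -5, 4], 0.08, 9.3], [[0, -10, 8], 0.18, 9.3], [[0, -14, 11.4], 0.26, 9.3], [[0, -18, 14.7], 0.34, 9.3], [[0, -22, 18], 0.42, 9.3], [[0, -26, 21.2], 0.5, 9.3], [[0, -30, 24.4], 0.58, 9.3], [[0, -34, 27.7], 0.66, 9.3], [[0, -38, 31], 0.74, 9.3], [[0, -42, 34.2], 0.82, 9.3], [[1, -46, 37.5], 0.9, 9.3], [[2, -50, 40.7], 0.97, 9.3], [[3, -53, 43.2], 1.026, 9.3], [[4, -55.2, 45], 1.026, 9.3], [[6, -55.2, 45], 1.026, 9.3], [[8, -55.2, 45], 1.026, 9.3], [[8, -55.2, 45], 1.026, 9.3]])

```text
clock: 3.22
ee_pos: [0.4296, -0.131, 0.2216]
tcp_rot: [-2.357, 1.568, 2.608]
force: [0.6, 0.5, 0.4]
grip_width: 0.093
```

```bash
python3 -c "
from mv import *
show(); delta([.430,-.1308,.1327],1.824+np.pi/2)
from h import *
for c in('top','scene'):
  d=eyes.get_image(c); cv2.imwrite(f'pics/{c}1.png',d['image'][:,:,::-1])
"
```

```text
t 3.23 pos [ 0.4296 -0.131   0.2216] jaw yaw 0.25271504487158497 ux [-0.0028  0.0016 -1.    ] F [0.6363 0.4583 0.4414] T [-0.0632  0.0438 -0.0433] w 0.09296068793287837 q [-0.5453  0.1556  1.8815 -0.      1.1077 -0.798 ] 
 unit [-0.1626 -0.0428]
delta cm [8.8927 0.065  0.0079] turn -0.0004886283335183705 (or ±pi)
```

Request:
apply_moves(deltas=[[[2, 0, 0], 0, 9.3], [[4, 0, 0], 0, 9.3], [[6, 0, 0], 0, 9.3], [[7.5, 0, 0], 0, 9.3], [[8.5, 0, 0], 0, 9.3], [[8.9, 0, 0], 0, 9.3], [[8.9, 0, 0], 0, 9.3]], grip_force=25)

```text
clock: 4.2
ee_pos: [0.4309, -0.1316, 0.1346]
tcp_rot: [0.798, 1.57, -0.52]
force: [0.3, 0.1, 0.3]
grip_width: 0.0927
```

```bash
python3 -c "
from mv import *
show(); delta([.430,-.1308,.1327],1.824+np.pi/2)
from h import *
for c in('top','scene'):
  d=eyes.get_image(c); cv2.imwrite(f'pics/{c}2.png',d['image'][:,:,::-1])
"
```

```text
t 4.2 pos [ 0.4309 -0.1316  0.1346] jaw yaw 0.25313594826883584 ux [ 0.0008 -0.0004 -1.    ] F [0.3071 0.1347 0.3455] T [-0.0095  0.0584 -0.0125] w 0.09266088659569816 q [-0.5449  0.2786  1.9844  0.      0.8777 -0.798 ] 
 unit [-0.1614 -0.0435]
delta cm [ 0.1868 -0.064  -0.0951] turn -6.77249362674992e-05 (or ±pi)
```

View pics/scene2.png

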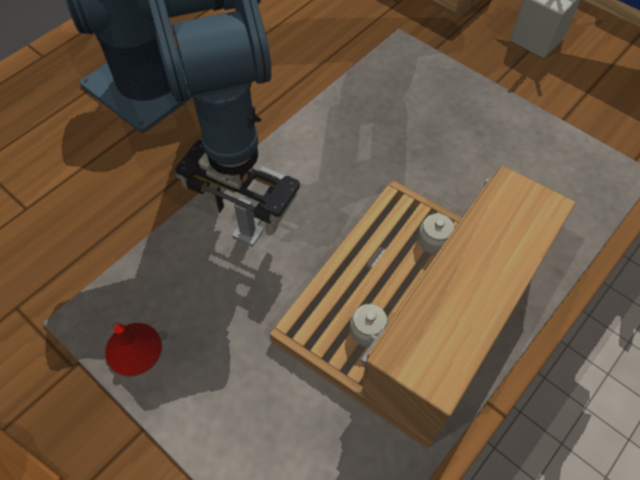

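Gripper (about (237,190)) straddles the handle at (245,225). Closing.

Request:
apply_moves(deltas=[[[0, 0, 0], 0, 6], [[0, 0, 0], 0, 4], [[0, 0, 0], 0, 3], [[0, 0, 0], 0, 2], [[0, 0, 0], 0, 1.5], [[0, 0, 0], 0, 1.5], [[0, 0, 0], 0, 1.5], [[0, 0, 0], 0, 1.5]], grip_force=25)

```text
clock: 5.3
ee_pos: [0.431, -0.1316, 0.1348]
tcp_rot: [0.774, 1.569, -0.543]
force: [1.2, -0.2, -0.4]
grip_width: 0.0239
```

```bash
python3 -c "
from mv import *
show()"
```

```text
t 5.3 pos [ 0.431  -0.1316  0.1348] jaw yaw 0.25324887119017825 ux [ 0.0012 -0.0007 -1.    ] F [ 1.1557 -0.2025 -0.3724] T [-0.1254  0.0956  0.0487] w 0.023942515057333563 q [-0.5448  0.2782  1.9842  0.      0.8777 -0.7981] 
 unit [-0.1613 -0.0436]
```

Request:
apply_moves(deltas=[[[-0.5, 0, 0], 0, 1.5], [[-1.5, 0, 0], 0, 1.5], [[-1.5, -0.7, 0], 0, 1.5], [[-1.5, -1.4, 0], 0, 1.5], [[-1.5, -1.4, 0], 0, 1.5], [[-1.5, -1.4, 0], 0, 1.5]])

```text
clock: 6.05
ee_pos: [0.4173, -0.1352, 0.1497]
tcp_rot: [0.823, 1.569, -0.495]
force: [1.0, -0.5, -2.4]
grip_width: 0.0236
```

```bash
python3 -c "
from mv import *
show()"
```

```text
t 6.05 pos [ 0.4173 -0.1352  0.1497] jaw yaw 0.2527506764419101 ux [ 0.0012 -0.0006 -1.    ] F [ 1.019  -0.5048 -2.4269] T [-0.0841  0.0195 -0.0015] w 0.023593292663451414 q [-0.5688  0.2356  1.996   0.0001  0.9087 -0.8216] 
 unit [-0.1753 -0.0456]
```

Request:
apply_moves(deltas=[[[0, 0, 0], 0.1, 1.5], [[0, 0, 0], 0.24, 1.5], [[0, 0, 0], 0.38, 1.5], [[0, 0, 0], 0.52, 1.5], [[0, 0, 0], 0.66, 1.5], [[0, 0, 0], 0.8, 1.5], [[0, 0, 0], 0.94, 1.5], [[0, 0, 0], 1.08, 1.5], [[0, 0, 0], 1.22, 1.5], [[0, 0, 0], 1.36, 1.5], [[0, 0, 0], 1.5, 1.5], [[0, 0, 0], 1.6, 1.5], [[0, 0, 0], 1.714, 1.5], [[0, 0, 0], 1.714, 1.5], [[0, 0, 0], 1.714, 1.5], [[0, 0, 0], 1.714, 1.5]])

```text
clock: 8.05
ee_pos: [0.4173, -0.1352, 0.1497]
tcp_rot: [2.526, 1.57, -0.505]
force: [-0.3, 0.3, -0.9]
grip_width: 0.024
```

```bash
python3 - <<'E'
from mv import *
from h import *
show()
fs=[]
for i in range(3):
    for c in('top','scene'):
        d,P=cloud(c); fs.append(sensors.get_obs()["force"])
        if i==0: np.savez(f"{c}3.npz",im=d["image"],P=P,K=d["K"],T=d["cam_to_world"]); cv2.imwrite(f'pics/{c}3.png',d['image'][:,:,::-1])
        if i==0 and c=="top":
            im=d["image"][190:340,200:360,::-1]; cv2.imwrite("pics/t3c.png",cv2.resize(im,None,fx=4,fy=4,interpolation=cv2.INTER_NEAREST))
print(np.array(fs))
E
```

```text
t 8.05 pos [ 0.4173 -0.1352  0.1497] jaw yaw -1.4600194838165317 ux [ 0.0011 -0.0006 -1.    ] F [-0.3271  0.3395 -0.8812] T [-0.0645  0.1986  0.019 ] w 0.024007582007111398 q [-0.5687  0.2356  1.996   0.0001  0.9087  0.8912] 
 unit [-0.1753 -0.0456]
[[-1.4387 -0.2271 -1.5225]
 [ 0.2362 -0.0729 -1.5281]
 [-0.592   0.2283 -1.8621]
 [ 0.3635  0.2368 -1.6814]
 [-0.6338 -0.1098 -2.1082]
 [ 0.5406 -0.6153 -1.3382]]
```

View pics/t3c.png

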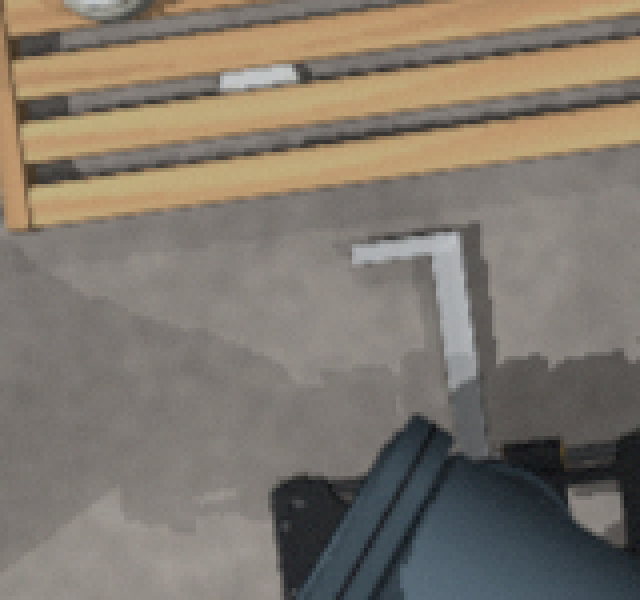

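View pics/scene3.png

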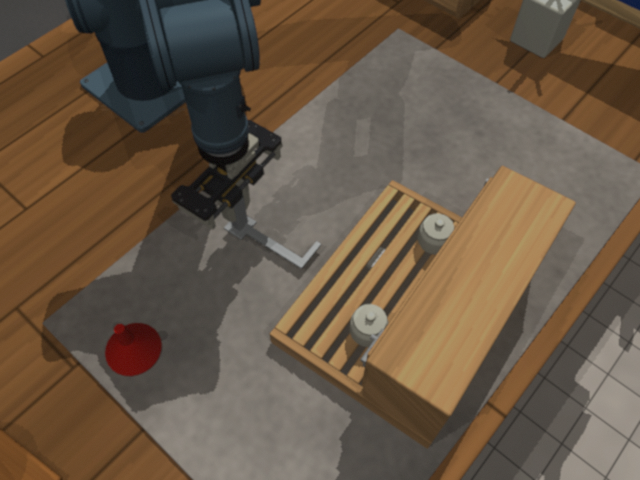

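```bash
python3 - <<'E'
from mv import *
from h import *
f=np.load("top3.npz");d=dict(K=f["K"],cam_to_world=f["T"])
z=.0077+.015+.005
for n,(x,y) in dict(tip_in=(352,265),tip_out=(352,245),corner=(459,232)).items():
    print(n,RU.T@(onplane(d,x/4+199.5,y/4+189.5,z)[:2]-U0))
for x,y in((220,80),(298,72)): print("disc",RU.T@(onplane(d,x/4+199.5,y/4+189.5,.0197)[:2]-U0))
E
```

```text
tip_in [-0.0451  0.0048]
tip_out [-0.0345  0.0034]
corner [-0.0354 -0.0541]
disc [0.0636 0.0625]
disc [0.0622 0.0202]
```

Request:
apply_moves(deltas=[[[0.5, 0, 0], 0, 1.5], [[1.0, 0, 0], 0, 1.5], [[1.3, 0, 0], 0, 1.5], [[1.4, 0, 0], 0, 1.5], [[1.45, 0, 0], 0, 1.5], [[1.45, 0, 0], 0, 1.5], [[1.45, 0, 0], 0, 1.5]])

```text
clock: 9.22
ee_pos: [0.4174, -0.1352, 0.1353]
tcp_rot: [2.525, 1.569, -0.507]
force: [-0.9, -0.4, -1.9]
grip_width: 0.0235
```

```bash
cat > fm.py <<'E'
from mv import *
from h import eyes
fs=[];zs=[]
for i in range(4):
    eyes.get_image("top");o=sensors.get_obs();fs.append(o["force"]);zs.append(o["ee_pos"])
print("Fmean",np.mean(fs,0),"std",np.std(fs,0),"pos",np.mean(zs,0))
show()
E
python3 fm.py
```

```text
Fmean [ 0.1427 -0.0503 -2.1404] std [0.3182 0.4101 0.2678] pos [ 0.4174 -0.1352  0.1353]
t 9.43 pos [ 0.4173 -0.1352  0.1353] jaw yaw -1.4610090974022705 ux [ 0.0014 -0.0007 -1.    ] F [ 0.1395 -0.3337 -1.7916] T [-0.0898  0.2432  0.0071] w 0.024019055168999413 q [-0.5687  0.259   2.0112  0.0001  0.8698  0.8922] 
 unit [-0.1752 -0.0457]
```

Request:
apply_moves(deltas=[[[0.05, 0, 0], 0, 1.5], [[0.05, 0, 0], 0, 1.5], [[0.05, 0, 0], 0, 1.5]])

```text
clock: 9.8
ee_pos: [0.4174, -0.1353, 0.1348]
tcp_rot: [2.523, 1.569, -0.509]
force: [-0.3, -0.4, -1.6]
grip_width: 0.0238
```

```bash
python3 fm.py
```

```text
Fmean [ 0.4814 -0.3575 -0.9234] std [0.2429 0.3754 0.3602] pos [ 0.4174 -0.1353  0.1348]
t 10.0 pos [ 0.4174 -0.1353  0.1348] jaw yaw -1.4610599374288875 ux [ 0.0015 -0.0008 -1.    ] F [ 0.1655 -0.4116 -1.1597] T [ 0.0207  0.2273 -0.0255] w 0.02366538726688031 q [-0.5688  0.2598  2.0116  0.0001  0.8685  0.8922] 
 unit [-0.1752 -0.0457]
```

Request:
apply_moves(deltas=[[[0.04, 0, 0], 0, 1.5], [[0.04, 0, 0], 0, 1.5], [[0.04, 0, 0], 0, 1.5]])

```text
clock: 10.38
ee_pos: [0.4174, -0.1353, 0.1348]
tcp_rot: [2.506, 1.569, -0.526]
force: [-0.8, 0.8, 5.3]
grip_width: 0.0241
```

```bash
python3 fm.py
```

```text
Fmean [-1.2329  0.7205  5.396 ] std [0.3383 0.4231 0.3286] pos [ 0.4174 -0.1353  0.1348]
t 10.57 pos [ 0.4174 -0.1353  0.1348] jaw yaw -1.461022304819036 ux [ 0.0017 -0.0009 -1.    ] F [-1.4393  0.2346  5.9087] T [ 0.2208  0.6631 -0.0559] w 0.02376189671858094 q [-0.5687  0.2599  2.0117  0.0002  0.8681  0.8922] 
 unit [-0.1751 -0.0457]
```

Request:
apply_moves(deltas=[[[0.03, 0, 0], 0, 1.5], [[0.03, 0, -0.3], 0, 1.5], [[0.03, 0, -0.7], 0, 1.5], [[0.03, 0, -1.1], 0, 1.5], [[0.03, 0, -1.5], 0, 1.5], [[0.03, 0, -1.9], 0, 1.5], [[0.03, 0, -2.3], 0, 1.5], [[0.03, 0, -2.7], 0, 1.5]])

```text
clock: 11.58
ee_pos: [0.4441, -0.1324, 0.1348]
tcp_rot: [2.137, 1.569, -0.894]
force: [-2.1, -1.2, 7.2]
grip_width: 0.0239
```

```bash
python3 fm.py
```

```text
Fmean [-0.6372 -0.0851  5.2352] std [0.4095 0.2403 0.376 ] pos [ 0.4446 -0.1325  0.1348]
t 11.78 pos [ 0.4446 -0.1325  0.1348] jaw yaw -1.460876777858811 ux [ 0.0024 -0.0014 -1.    ] F [-0.0593 -0.4186  5.1172] T [ 0.0927  0.4342 -0.0452] w 0.02380269765032404 q [-0.5308  0.2978  1.9545  0.      0.8865  0.9301] 
 unit [-0.1479 -0.0459]
```

Request:
apply_moves(deltas=[[[0.02, 0, -0.3], 0, 1.5], [[0.02, 0, -0.8], 0, 1.5], [[0.02, 0, -1.4], 0, 1.5], [[0.02, 0, -2.0], 0, 1.5], [[0.02, 0, -2.6], 0, 1.5], [[0.02, 0, -3.2], 0, 1.5], [[0.02, 0, -3.8], 0, 1.5], [[0.02, 0, -4.4], 0, 1.5], [[0.02, 0, -5.0], 0, 1.5], [[0.02, 0, -5.6], 0, 1.5], [[0.02, 0, -6.2], 0, 1.5], [[0.02, 0, -6.8], 0, 1.5]])

```text
clock: 13.28
ee_pos: [0.5119, -0.125, 0.1348]
tcp_rot: [2.292, 1.569, -0.739]
force: [-1.9, -0.6, 5.6]
grip_width: 0.0238
```

```bash
python3 fm.py
```

```text
Fmean [0.3786 0.3778 3.0287] std [0.7386 0.5355 0.7169] pos [ 0.5126 -0.1251  0.1348]
t 13.47 pos [ 0.5125 -0.1251  0.1348] jaw yaw -1.4609742066111073 ux [ 0.0035 -0.0016 -1.    ] F [0.8201 0.2493 2.0447] T [ 0.1257  0.1264 -0.0062] w 0.02388399108979798 q [-0.451   0.3925  1.8029  0.0002  0.9423  1.0099] 
 unit [-0.0795 -0.046 ]
```

Request:
apply_moves(deltas=[[[0.02, 0, -0.3], 0, 1.5], [[0.02, 0, -0.8], 0, 1.5], [[0.02, 0, -1.3], 0, 1.5], [[0.02, 0, -1.8], 0, 1.5], [[0.02, 0, -2.3], 0, 1.5], [[0.02, 0, -2.8], 0, 1.5], [[0.02, 0, -3.3], 0, 1.5], [[0.02, 0, -3.8], 0, 1.5], [[0.02, 0, -4.2], 0, 1.5], [[0.02, 0, -4.2], 0, 1.5]])

```text
clock: 14.72
ee_pos: [0.5542, -0.1205, 0.1348]
tcp_rot: [2.596, 1.567, -0.436]
force: [-1.0, 0.8, 4.5]
grip_width: 0.0237
```

```bash
python3 fm.py; python3 - <<'E'
from h import *
for c,s,k in(("top",np.s_[160:300,190:380],4),("scene",np.s_[170:350,220:460],3)):
    d,P=cloud(c); np.savez(f"{c}4.npz",im=d["image"],P=P,K=d["K"],T=d["cam_to_world"])
    cv2.imwrite(f"pics/{c}4.png",cv2.resize(d["image"][s][:,:,::-1],None,fx=k,fy=k,interpolation=cv2.INTER_NEAREST))
E
```

```text
Fmean [-0.1755  0.2729  3.7925] std [0.5994 0.7083 0.4372] pos [ 0.5542 -0.1205  0.1348]
t 14.93 pos [ 0.5542 -0.1205  0.1349] jaw yaw -1.4610610043935894 ux [ 0.0037 -0.0016 -1.    ] F [-0.5753 -0.6819  4.137 ] T [ 0.0086  0.5883 -0.029 ] w 0.023924289880982275 q [-0.4107  0.451   1.7038 -0.      0.9827  1.0503] 
 unit [-0.0376 -0.046 ]
```

View pics/top4.png

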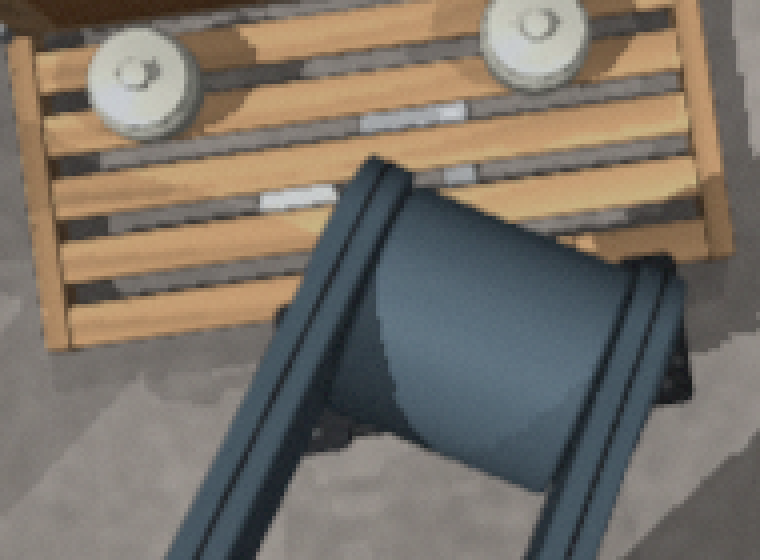

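View pics/scene4.png

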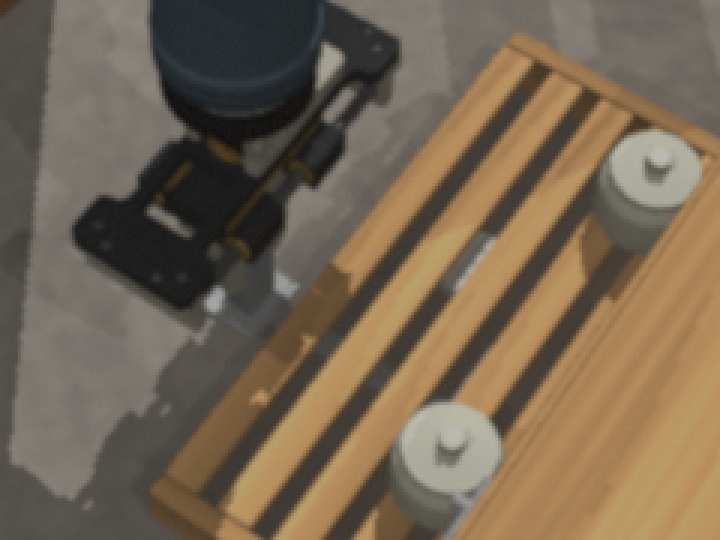

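Request:
apply_moves(deltas=[[[0.02, -0.2, 0], 0, 1.5], [[0.02, -0.6, 0], 0, 1.5], [[0.02, -1.0, 0], 0, 1.5], [[0.02, -1.5, 0], 0, 1.5], [[0.02, -2.0, 0], 0, 1.5], [[0.02, -2.5, 0], 0, 1.5], [[0.02, -3.0, 0], 0, 1.5], [[0.02, -3.5, 0], 0, 1.5], [[0.02, -4.0, 0], 0, 1.5], [[0.02, -4.4, 0], 0, 1.5], [[0.02, -4.8, 0], 0, 1.5], [[0.02, -5.1, 0], 0, 1.5], [[0.02, -5.3, 0], 0, 1.5], [[0.02, -5.4, 0], 0, 1.5], [[0.02, -5.4, 0], 0, 1.5]])

```text
clock: 16.9
ee_pos: [0.5485, -0.0665, 0.1348]
tcp_rot: [2.633, 1.566, -0.399]
force: [0.1, -2.9, 6.1]
grip_width: 0.0239
```

```bash
python3 fm.py; python3 - <<'E'
from h import *
for c,s,k in(("top",np.s_[160:300,190:380],4),("scene",np.s_[170:350,220:460],3)):
    d,P=cloud(c); np.savez(f"{c}5.npz",im=d["image"],P=P,K=d["K"],T=d["cam_to_world"])
    cv2.imwrite(f"pics/{c}5.png",cv2.resize(d["image"][s][:,:,::-1],None,fx=k,fy=k,interpolation=cv2.INTER_NEAREST))
E
```

```text
Fmean [ 0.8068 -1.1869  5.9399] std [0.4307 0.215  0.17  ] pos [ 0.5485 -0.0665  0.1348]
t 17.1 pos [ 0.5485 -0.0665  0.1348] jaw yaw -1.4608310829160405 ux [ 0.0044 -0.0018 -1.    ] F [ 0.5555 -1.179   5.6582] T [-0.3162  0.2855  0.0474] w 0.024157408677025063 q [-0.3225  0.4291  1.7413 -0.0003  0.9664  1.1385] 
 unit [-0.0373  0.0082]
```

View pics/top5.png

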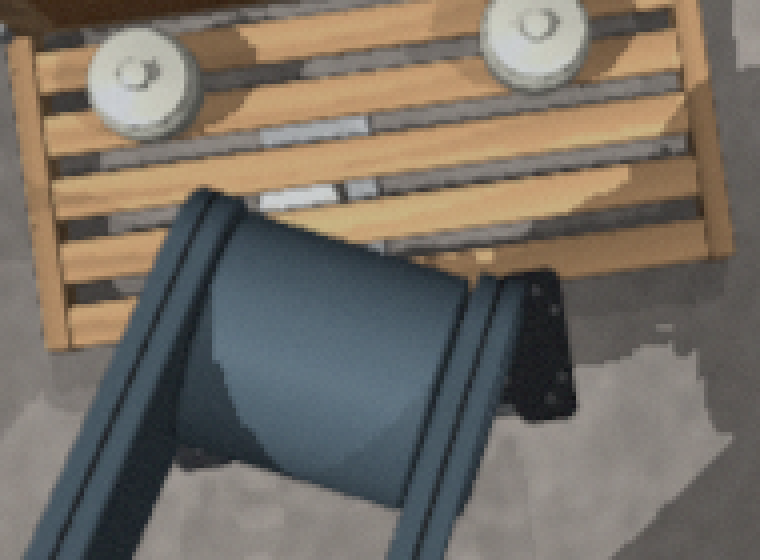

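View pics/scene5.png

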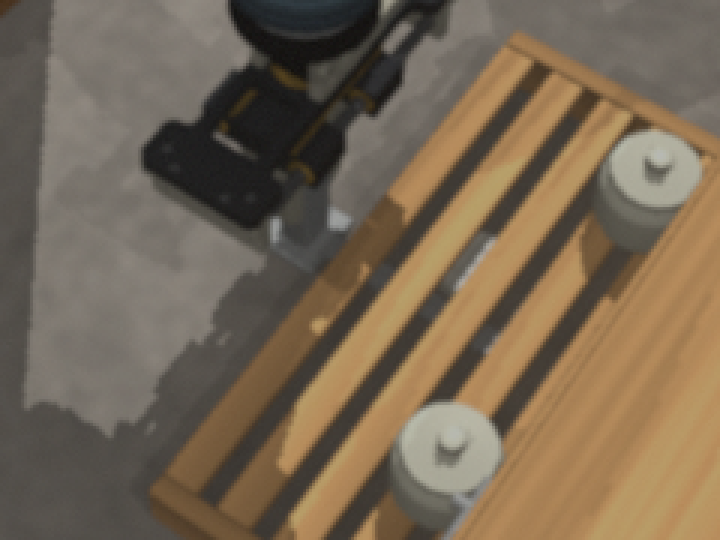

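Request:
apply_moves(deltas=[[[0.01, 0, 0.1], 0, 1.5], [[0.01, 0, 0.3], 0, 1.5], [[0.01, 0, 0.5], 0, 1.5], [[0.01, 0, 0.7], 0, 1.5]])

```text
clock: 17.7
ee_pos: [0.5416, -0.0671, 0.1349]
tcp_rot: [2.723, 1.566, -0.309]
force: [2.5, -0.3, 5.2]
grip_width: 0.0238
```

```bash
python3 -c "
from mv import *
show()"
```

```text
t 17.7 pos [ 0.5416 -0.0671  0.1349] jaw yaw -1.4608709294549502 ux [ 0.0049 -0.0016 -1.    ] F [ 2.5217 -0.331   5.1596] T [ 0.0877 -0.0911 -0.0579] w 0.023754805372777375 q [-0.3278  0.4188  1.7587  0.0001  0.9589  1.133 ] 
 unit [-0.0443  0.0084]
```

Request:
apply_moves(deltas=[[[0, 0, 0.2], 0, 1.5], [[0, 0, 0.4], 0, 1.5], [[0, 0, 0.6], 0, 1.5], [[0, 0, 0.8], 0, 1.5]])

```text
clock: 18.2
ee_pos: [0.5335, -0.068, 0.1348]
tcp_rot: [2.732, 1.566, -0.3]
force: [2.5, 0.1, 5.2]
grip_width: 0.0234
```

```bash
python3 -c "
from mv import *
show()"
```

```text
t 18.2 pos [ 0.5335 -0.068   0.1348] jaw yaw -1.4610011303070611 ux [ 0.005  -0.0015 -1.    ] F [2.4592 0.1094 5.1747] T [ 0.0855 -0.1222 -0.012 ] w 0.023445709374911822 q [-0.3344  0.4071  1.7784  0.0002  0.9508  1.1265] 
 unit [-0.0524  0.0084]
```

Request:
apply_moves(deltas=[[[-0.012, 0, 0.2], 0, 1.5], [[-0.013, 0, 0.4], 0, 1.5], [[-0.014, 0, 0.6], 0, 1.5], [[-0.015, 0, 0.8], 0, 1.5], [[-0.016, 0, 1.0], 0, 1.5], [[-0.017, 0, 1.2], 0, 1.5]])

```text
clock: 18.95
ee_pos: [0.5213, -0.0693, 0.1349]
tcp_rot: [2.737, 1.566, -0.295]
force: [2.4, 0.0, 3.2]
grip_width: 0.0242
```

```bash
python3 -c "
from mv import *
show()"
```

```text
t 18.95 pos [ 0.5213 -0.0693  0.1349] jaw yaw -1.460990549810116 ux [ 0.0047 -0.0014 -1.    ] F [2.4302 0.0076 3.2289] T [ 0.0669 -0.1262 -0.049 ] w 0.024172314106266517 q [-0.3446  0.3896  1.8076  0.0003  0.9395  1.1162] 
 unit [-0.0646  0.0084]
```

Request:
apply_moves(deltas=[[[-0.001, 0, 0.2], 0, 1.5], [[-0.002, 0, 0.4], 0, 1.5], [[-0.003, 0, 0.6], 0, 1.5], [[-0.004, 0, 0.8], 0, 1.5], [[-0.005, 0, 1.0], 0, 1.5], [[-0.006, 0, 1.2], 0, 1.5], [[-0.007, 0, 1.4], 0, 1.5], [[-0.008, 0, 1.6], 0, 1.5]])

```text
clock: 19.95
ee_pos: [0.5053, -0.0711, 0.1348]
tcp_rot: [2.73, 1.566, -0.302]
force: [2.2, 0.9, 2.6]
grip_width: 0.0237
```

```bash
python3 -c "
from mv import *
show()
from h import *
d=eyes.get_image('top'); cv2.imwrite('pics/top6.png',cv2.resize(d['image'][160:300,190:380,::-1],None,fx=4,fy=4,interpolation=cv2.INTER_NEAREST))"
```

```text
t 19.95 pos [ 0.5053 -0.0711  0.1348] jaw yaw -1.4609616053683414 ux [ 0.0047 -0.0015 -1.    ] F [2.2142 0.947  2.5966] T [ 0.1127 -0.1888 -0.0571] w 0.023696257959143745 q [-0.3589  0.3664  1.8457  0.0004  0.9246  1.1019] 
 unit [-0.0808  0.0084]
```

View pics/top6.png

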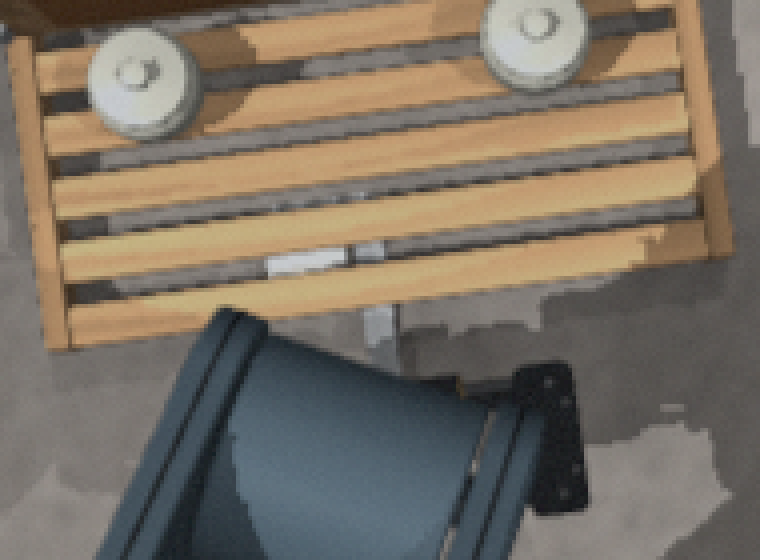

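Request:
apply_moves(deltas=[[[0.003, 0, 0.2], 0, 1.5], [[0.002, 0, 0.4], 0, 1.5], [[0.001, 0, 0.6], 0, 1.5], [[0, 0, 0.8], 0, 1.5], [[-0.001, 0, 1.0], 0, 1.5], [[-0.002, 0, 1.2], 0, 1.5], [[-0.003, 0, 1.4], 0, 1.5], [[-0.004, 0, 1.6], 0, 1.5], [[-0.005, 0, 1.8], 0, 1.5], [[-0.006, 0, 2.0], 0, 1.5]])

```text
clock: 21.25
ee_pos: [0.4851, -0.0733, 0.1348]
tcp_rot: [2.707, 1.566, -0.325]
force: [1.4, -0.2, 3.8]
grip_width: 0.024
```

```bash
python3 -c "
from mv import *
show()"
```

```text
t 21.25 pos [ 0.4851 -0.0733  0.1348] jaw yaw -1.4609347161802237 ux [ 0.0045 -0.0015 -1.    ] F [ 1.4079 -0.2341  3.7572] T [ 0.0191 -0.1808 -0.0278] w 0.02396546761255988 q [-0.378   0.3371  1.8928  0.0003  0.9069  1.0827] 
 unit [-0.1011  0.0084]
```

Net about 5.5 N; 4.9 cm left.

Request:
apply_moves(deltas=[[[-0.002, 0, 0.2], 0, 1.5], [[-0.003, 0, 0.4], 0, 1.5], [[-0.004, 0, 0.6], 0, 1.5], [[-0.005, 0, 0.8], 0, 1.5], [[-0.006, 0, 1.0], 0, 1.5], [[-0.007, 0, 1.2], 0, 1.5], [[-0.008, 0, 1.4], 0, 1.5], [[-0.009, 0, 1.6], 0, 1.5], [[-0.01, 0, 1.8], 0, 1.5], [[-0.011, 0, 2.0], 0, 1.5]])

```text
clock: 22.5
ee_pos: [0.465, -0.0755, 0.1348]
tcp_rot: [2.708, 1.566, -0.324]
force: [2.2, 0.3, 3.5]
grip_width: 0.0238
```

```bash
python3 -c "
from mv import *
show()"
```

```text
t 22.5 pos [ 0.465  -0.0755  0.1348] jaw yaw -1.4608818084975543 ux [ 0.0044 -0.0015 -1.    ] F [2.1705 0.3065 3.531 ] T [ 0.103  -0.166  -0.0208] w 0.02384379597609502 q [-0.3986  0.3079  1.9387  0.0004  0.8904  1.062 ] 
 unit [-0.1213  0.0085]
```

Request:
apply_moves(deltas=[[[-0.002, 0, 0.2], 0, 1.5], [[-0.003, 0, 0.4], 0, 1.5], [[-0.004, 0, 0.6], 0, 1.5], [[-0.005, 0, 0.8], 0, 1.5], [[-0.006, 0, 1.0], 0, 1.5], [[-0.007, 0, 1.2], 0, 1.5], [[-0.008, 0, 1.4], 0, 1.5], [[-0.009, 0, 1.6], 0, 1.5], [[-0.01, 0, 1.8], 0, 1.5], [[-0.011, 0, 2.0], 0, 1.5]])

```text
clock: 23.75
ee_pos: [0.445, -0.0777, 0.1348]
tcp_rot: [2.707, 1.566, -0.325]
force: [2.0, 0.0, 2.0]
grip_width: 0.024
```

```bash
python3 -c "
from mv import *
show()
from h import *
d=eyes.get_image('top'); cv2.imwrite('pics/top7.png',cv2.resize(d['image'][190:330,190:380,::-1],None,fx=4,fy=4,interpolation=cv2.INTER_NEAREST))
d=eyes.get_image('scene'); cv2.imwrite('pics/scene7.png',cv2.resize(d['image'][130:330,190:430,::-1],None,fx=3,fy=3,interpolation=cv2.INTER_NEAREST))"
```

```text
t 23.75 pos [ 0.445  -0.0777  0.1348] jaw yaw -1.4609063172781551 ux [ 0.0043 -0.0014 -1.    ] F [2.0011 0.0363 2.0197] T [ 0.0852 -0.1322 -0.0051] w 0.024043959787566578 q [-0.421   0.2785  1.9837  0.0006  0.8749  1.0395] 
 unit [-0.1414  0.0085]
```

View pics/top7.png

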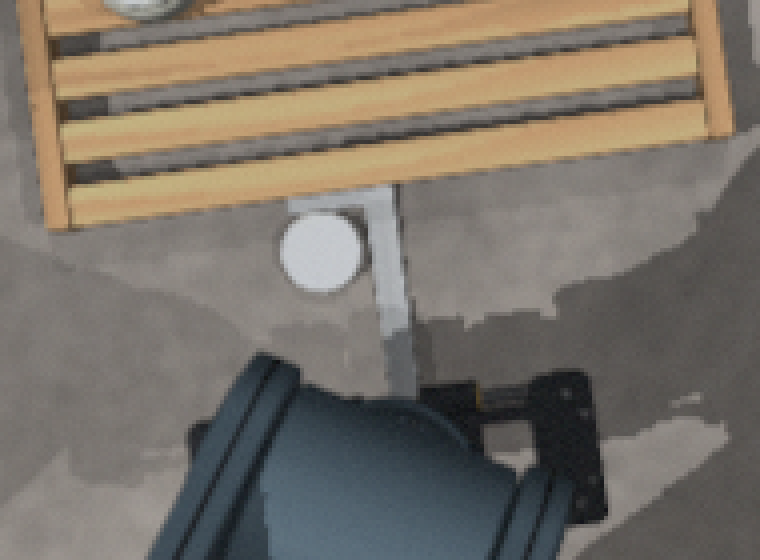

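View pics/scene7.png

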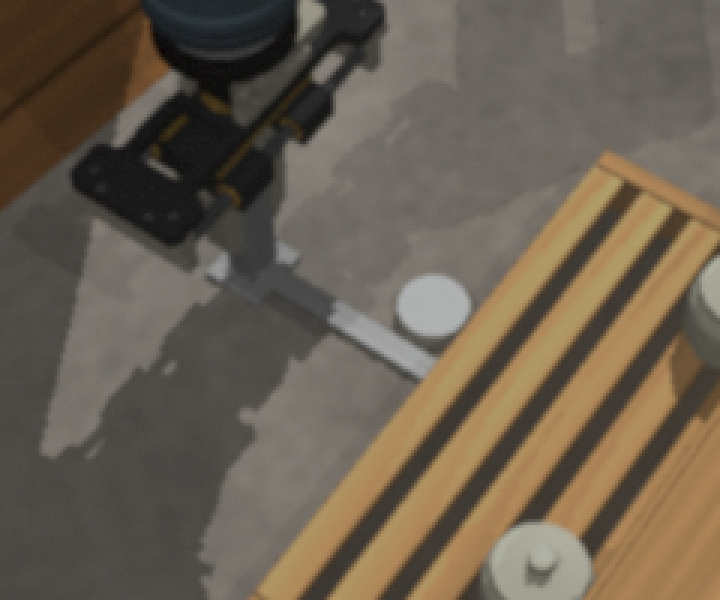

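Request:
apply_moves(deltas=[[[0.006, 0, 0.2], 0, 1.5], [[0.005, 0, 0.4], 0, 1.5], [[0.004, 0, 0.6], 0, 1.5], [[0.003, 0, 0.8], 0, 1.5], [[0.002, 0, 1.0], 0, 1.5], [[0.001, 0, 1.15], 0, 1.5], [[0.001, 0, 1.2], 0, 1.5], [[0.001, 0, 1.2], 0, 1.5]])

```text
clock: 24.85
ee_pos: [0.4329, -0.079, 0.1348]
tcp_rot: [2.663, 1.567, -0.368]
force: [2.2, -0.1, 5.1]
grip_width: 0.0236
```

```bash
python3 -c "
from mv import *
show()"
```

```text
t 24.85 pos [ 0.4329 -0.079   0.1348] jaw yaw -1.4608747975578615 ux [ 0.0039 -0.0015 -1.    ] F [ 2.1878 -0.0945  5.0671] T [ 0.0245 -0.0747 -0.1138] w 0.023604171924091494 q [-0.4354  0.2607  2.0103  0.0004  0.8665  1.0253] 
 unit [-0.1536  0.0085]
```

Request:
apply_moves(deltas=[[[-0.02, 0, 0], 0, 1.5], [[-0.025, 0, 0], 0, 1.5], [[-0.025, 0, 0], 0, 1.5]])

```text
clock: 25.22
ee_pos: [0.4326, -0.079, 0.1348]
tcp_rot: [2.637, 1.567, -0.395]
force: [1.7, -0.9, 0.5]
grip_width: 0.0241
```

```bash
python3 fm.py
```

```text
Fmean [ 0.9856 -0.2055 -0.511 ] std [0.3596 0.7247 0.1373] pos [ 0.4326 -0.079   0.1348]
t 25.43 pos [ 0.4325 -0.079   0.1348] jaw yaw -1.4608476985733285 ux [ 0.003  -0.0012 -1.    ] F [ 0.8384  0.2596 -0.3788] T [-0.051   0.0482 -0.0325] w 0.02376929127968174 q [-0.4354  0.2606  2.0104  0.0002  0.8673  1.0253] 
 unit [-0.1539  0.0086]
```

Net pressure is now about 1.4 N; release.

Request:
apply_moves(deltas=[[[0, 0, 0], 0, 2.6], [[0, 0, 0], 0, 2.8], [[0, 0, 0], 0, 3.2], [[0, 0, 0], 0, 4], [[0, 0, 0], 0, 5], [[0, 0, 0], 0, 6], [[0, 0, 0], 0, 6], [[0, 0, 0], 0, 6]], grip_force=10)

```text
clock: 26.42
ee_pos: [0.4326, -0.0789, 0.1348]
tcp_rot: [2.654, 1.567, -0.378]
force: [-0.5, 0.5, 0.4]
grip_width: 0.06
```

```bash
python3 -c "
from mv import *
show()
from h import *
d=eyes.get_image('scene'); cv2.imwrite('pics/scene8.png',cv2.resize(d['image'][130:330,190:430,::-1],None,fx=3,fy=3,interpolation=cv2.INTER_NEAREST))"
```

```text
t 26.43 pos [ 0.4326 -0.0789  0.1348] jaw yaw -1.4607977881214462 ux [ 0.0031 -0.0012 -1.    ] F [-0.45    0.4992  0.4151] T [-0.0345  0.1275 -0.0428] w 0.060029669687897885 q [-0.4354  0.2605  2.0105  0.0002  0.8673  1.0252] 
 unit [-0.1539  0.0086]
```

View pics/scene8.png

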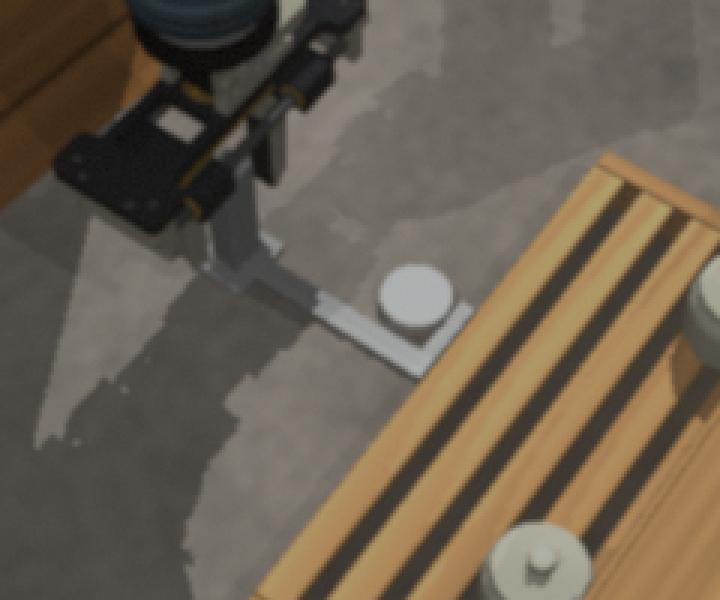

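Released: fingers clear both sides of the handle (230,220), disc (415,297) in front of the ledge. Going straight up.

Request:
apply_moves(deltas=[[[-0.5, 0, 0], 0, 6], [[-1.5, 0, 0], 0, 6], [[-3, 0, 0], 0, 6], [[-5, 0, 0], 0, 6], [[-7.5, 0, 0], 0, 6], [[-10, 0, 0], 0, 6], [[-12.5, 0, 0], 0, 6], [[-14, 0, 0], 0, 6], [[-14, 0, 5], 0, 6], [[-14, 0, 10], 0, 6], [[-14, 0, 10], 0, 6], [[-14, 0, 10], 0, 6]])

```text
clock: 27.98
ee_pos: [0.3333, -0.0901, 0.2755]
tcp_rot: [2.604, 1.565, -0.428]
force: [0.4, 0.1, 0.6]
grip_width: 0.0598
```

```bash
python3 -c "
from mv import *
show()
from h import *
for c in('top','scene'):
  d=eyes.get_image(c); cv2.imwrite(f'pics/{c}9.png',d['image'][:,:,::-1])
  cv2.imwrite(f'pics/{c}9c.png',cv2.resize(d['image'][(slice(190,340) if c=='top' else slice(150,350)),200:400,::-1],None,fx=3,fy=3,interpolation=cv2.INTER_NEAREST))
"
```

```text
t 27.98 pos [ 0.3333 -0.0901  0.2755] jaw yaw -1.4616240901690314 ux [ 0.0054 -0.0025 -1.    ] F [0.4404 0.0761 0.5741] T [-0.0306  0.112   0.034 ] w 0.05976914480969067 q [-0.5915 -0.1093  2.0094  0.001   1.2356  0.8697] 
 unit [-0.2538  0.0084]
```

View pics/top9.png

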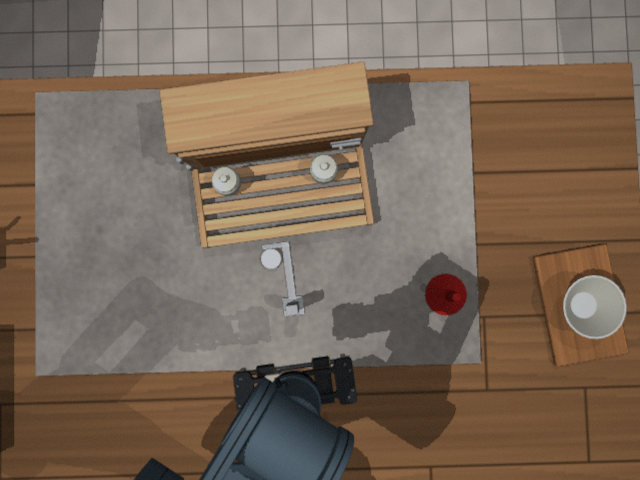

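View pics/scene9.png

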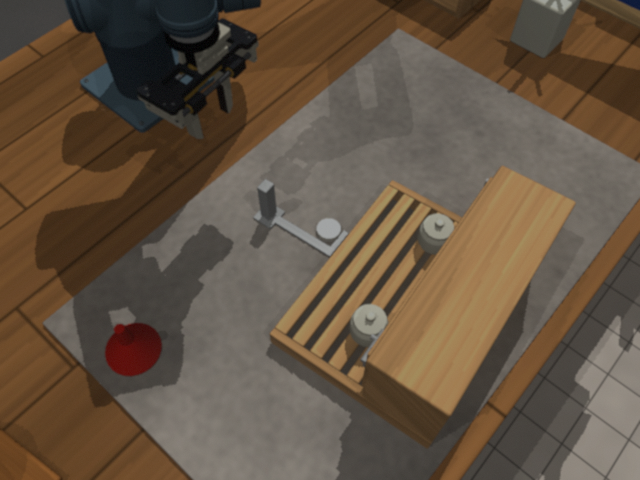

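View pics/top9c.png

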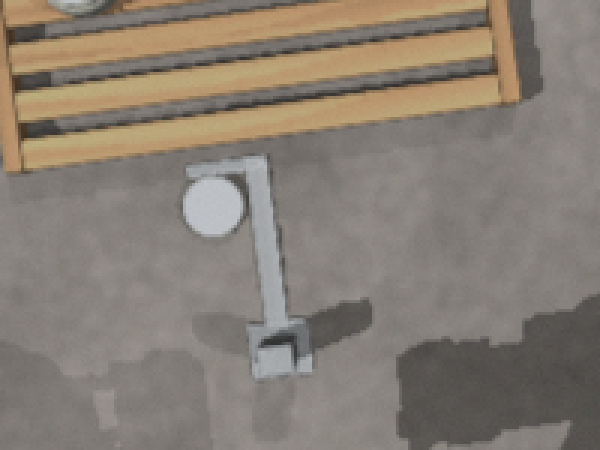

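The disc (top 271,259) lies clear in front of the ledge. The lifter (handle at 292,305) stands upright, and the jars (225,180 and 323,168) and funnel (445,294) haven't moved. Handing in.

```bash
python3 -c "
from station import job
print(job.sign_off())"
```

```text
the job is handed in; nothing more can be done
None
```

I gripped the lifter by its handle and slid its hook in flat beside the disc and then across behind it. I drew the disc out at about 16–20 mm/s, opened the gripper, raised it clear and signed off at about 28 s.

**Final check:**
- The last pictures show the disc wholly in front of the shelf. By arm position and the lifter's dimensions, its rear edge is about 24 mm clear.
- The lifter stands upright on its blade, with the hook just outside the shelf.
- The jars and funnel look unmoved, and nothing is touching the robot.

**Pressure on the slab:**
- I took this from the wrist force, adding about 1.9 N for the lifter's weight, and read it only at the end of each move.
- During the draw it was mostly 4–5.5 N. It was about 7 N for the first 15 mm, before and about when the hook met the disc, and about 7 N again at the end of the last stretch.
- Sliding in and moving sideways it was about 5–9 N, above the 5 N you asked for.

**Uncertain or less exact:**
- The tool leaned by up to about 0.3° while pressing, so the blade may have been very slightly off flat.
- I could only place the disc's starting depth under the shelf to within a few millimetres, because I saw it only through the gaps between the slats.

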